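# Charge the grinding cup with two balls

### The arm

A 6-joint arm with a two-finger parallel gripper is mounted at the origin on the work surface. World frame = base frame: x ahead of the robot, y to its left, z up, the work surface at z = 0. Lengths are in m, angles in rad, forces in N, time in s.
With the tool pointing down it reaches from about 0.375 to 0.975 m from the base axis. Payload 3.8 kg.
Tool frame: the origin (TCP) lies on the centre line of the jaws, within the pads' length; the fingertips stand 17 mm ahead of it and the grasp point (between the pads) lies 2 mm behind it (bot.tip_extent is the distance from the TCP to the fingertips, in m); z points along the fingers, y is the line along which they close (so a half turn about z gives the same grasp; the last joint's range is limited). The gripper opens to 85 mm and grips with 20 to 120 N. Pads are 22 mm wide; open, the fingers measure 114 mm over their backs; the gripper's body (76 mm by 85 mm) begins 54 mm behind the grasp point. The pads swing forward as they close: fully open they stand 13 mm farther back than shut.
Start: joints at [1.157, 0.264, 1.604, -0, 1.274, -0.037], TCP at [0.248, 0.628, 0.248] pointing down, gripper open.
Joint ranges: [-2.63, 2.63], [-0.94, 2.18], [0.31, 2.57], [-1.31, 4.45], [0, 2.66], [-2.55, 2.55]. Speed limits (rad/s): [2.57, 2.57, 3.14, 3.14, 3.14, 3.14].

### API

Orientations are given as a rotation vector (axis times angle).
In Python, from workcell import readout, read_camera, finish_job, bot gives the robot as it stands.
- The arm moves only by the tool jog_arm, never from a script. Its argument "deltas" is one flat list of numbers, 7 for each row, row after row: the shift along the tool's x, y, z in m, then the turn, a rotation vector about the tool's x, y, z in degrees, then the gripper command: -1 is shut, 1 is fully open, values between are in proportion. A call has 1 to 8 rows; each row is the pose to reach, as a shift and turn from the pose commanded when the call began, along the tool's axes at that moment; what a row does not reach only later rows make up. A row lasts 1/10 s, in which the tool goes at most 50 mm and 8.59 degrees, less where a joint would pass 70% of its speed; a pose out of reach is approached as far as the arm can. A call with a gripper value outside its range is refused whole. The fingers move at their own pace and stop on an object; "squeeze" is the grip in N (left out, the last holds). Time passes only in rows, so rows that repeat a pose let the fingers close. It gives the time, the measured TCP pose, the force, the opening and the grip force at its end, in the units of the state.
- readout.read_state(): the state, without advancing time (a new reading comes with each control period).
- read_camera(name): name is "side" or "top"; returns a dict with "color" (384x512x3 uint8, blue, green, red), "fx", "fy", "cx", "cy" (pixels), "origin" and "attitude" of the camera in the world. Camera axes: x right, y down, z forward; pixel columns grow to the right and rows downward; lengths in m; the calibration is good to about 2 mm. A picture is of the moment at which its call begins. There is no depth.
- finish_job(): hands the job in; it is judged then, once.
The state is a dict: "time": time; "q": joint angles; "joint_vel": joint speeds; "joint_torque": joint torques, N m; "tool_pos": TCP position; "tcp_rot": TCP orientation; "wrist_force": force on the tool from outside, world axes, zero at the start; "torque": the same for the moment, N m; "width": opening from 0.0 (shut) to 1.0 (fully open); "grip_force": force on a finger pad.
Only numpy, scipy, OpenCV 4.12 (cv2) and the standard library are available. Lean on these libraries where they do the work, as an engineer would, in place of code of your own. Each camera call takes 0.05 s, during which the arm holds its last target. There are 200 camera calls.

### The job

Stand the open steel grinding cup upright in its nest at the foot of the ball hopper's chute (the hold-down clamp there may be open or shut) and clamp it down. Then draw the hopper's slide gate partway out, so that exactly two of its four steel balls roll down into the cup, and push the gate fully home again. Leave the other two balls in the hopper, and do not knock over or shift anything else on the bench.

Things in the scene. Friction and masses are not known exactly. Their poses are not given: they have to be found in the camera images.
- station: Feed station bolted to the bench: grey base plate 130 x 270 mm (along x, y), 8 mm thick, carrying from left (+y) to right (-y) the ball hopper, chute, cup nest and clamp. Origin at bench level under the centre of the hopper's row of pockets; own x runs from the hopper's front (gate handle, robot's side) to its back, y left, z up; turned up to 12 degrees. Offsets elsewhere: mm, this frame.
- hopper_rim (a point): Centre of the hopper's open top (station 0, 0, 175; axes as station). Aluminium funnel: rim x +-97, y +-45, narrowing down to 90 x 19 at z 129. Its front overhangs the gate's handle, which therefore must be reached from the robot's side with the tool tilted 25 to 45 degrees. Under it, four pockets in a row at x +33, +11, -11, -33, y 0, one ball each, resting on the gate plate (top z 101).
- chute_end (a point): Middle of the floor's edge at the chute's open end (station 0, -86, 52; axes as station). The sheet-steel chute under the pockets falls 15 degrees towards -y to here, 8 mm above the rim of a cup in the nest; 36 mm wide here, walls 15 mm high. Beside it two 10 mm posts at x +-56, y -22 and a side panel at y +19 to +25 carry the hopper.
- nest (a point): Centre of the cup nest, on the top face of the base plate (station 0, -120, 8; axes as station). Four 8 mm pins, 9 mm high, stand round it at 25.5 mm either way in x and y; the cup stands between them with about 4 mm to spare.
- cup_center (a point): Centre (half-way up) of the open-topped steel grinding cup: plain straight cylinder, 56 mm outer diameter, 36 mm high, wall 3 mm, floor 4 mm, about 0.12 kg. It starts upright on the bench, at one of four spots among the bystanders. z is its upright axis.
- clamp (a joint): Hinge of the hold-down clamp, rad: 0 shut (arm level, rubber pad on the rim of a cup in the nest), 1.45 fully open (arm upright). Starts anywhere between, stays where left (friction, 2 N at the handle). Below about 1.2 the 55 mm arm is in the way of a cup being lowered in. Axis along station x through y -195, z 50. Opening swings the handle from upright outwards (-y) and down to level.
- clamp_grip (a point): Point to hold on the clamp's black handle, a straight bar 12 mm thick (along station x), 16 mm wide, ending 90 mm from the hinge axis; this point is 70 mm from the axis and moves with it. At joint value q it lies at station x 0, y = -195 - 70 sin(q + 0.09), z = 50 + 70 cos(q + 0.09).
- gate (a joint): Travel of the hopper's slide gate, m: 0 fully home (all pockets closed), 0.090 fully out. Slides out along station -x, towards the robot, and stays where left (friction 2 N). Its back edge uncovers the rear pocket first: the balls drop one by one at about 0.020, 0.042, 0.064 and 0.086 (each give or take 3 mm). Starts home or up to 5 mm out.
- gate_grip (a point): Centre of the gate's black handle, an upright fin 12 mm thick (along station y), 24 mm long (x), 36 mm high (z 82 to 118), on a flat stem in front of the hopper: station -120, 0, 100 with the gate home; moves with the gate.
- ball1_center (a point): Centre of a polished steel ball, 16 mm diameter, 17 g, in the hopper's rearmost pocket (station x +33 mm) at the start.
- ball2_center (a point): Centre of a polished steel ball, 16 mm diameter, 17 g, in the hopper's second from the back pocket (station x +11 mm) at the start.
- ball3_center (a point): Centre of a polished steel ball, 16 mm diameter, 17 g, in the hopper's third from the back pocket (station x -11 mm) at the start.
- ball4_center (a point): Centre of a polished steel ball, 16 mm diameter, 17 g, in the hopper's front pocket (station x -33 mm) at the start.
- beaker: Bystander: empty glass beaker, 60 mm diameter, 80 mm high; origin at the centre of its underside.
- jar: Bystander: brown glass jar with a white lid, 56 mm diameter, 70 mm high; origin at the centre of its underside.
- petri: Bystander: closed clear petri dish, 62 mm diameter, 17 mm high; origin at the centre of its underside.
- wash_bottle: Bystander: white plastic bottle, 64 mm diameter, 160 mm high, left of and behind the station; origin at the centre of its underside.
- slide_box: Bystander: grey box of slides, 60 x 100 x 35 mm, to the right of the station; origin at the centre of its underside.
- brush: Bystander: small brush, 160 mm long, lying on the bench near the robot; origin at its middle.
There are look-alikes about, which are no part of the job. Several things look just like the part that bears cup_center: the one meant starts farthest from the robot's base.

How it is judged:
On the way, in this order (a step that is already met when the one before it is completed fails the run):
1. the cup stands upright in its nest, with all four balls still in the hopper (horizontal distance between cup_center and nest below 0.008 m and z of cup_center in the frame of nest below 0.021 m and angle between cup_center's own z axis and vertical below 0.08 rad and height (world z) of each of ball1_center, ball2_center, ball3_center, ball4_center above 0.098 m and horizontal distance between each of ball1_center, ball2_center, ball3_center, ball4_center and station below 0.06 m), for 0.2 s.
2. the clamp is shut on the cup, before any ball is let out (all of step 1 and value of joint clamp below 0.1 rad), for 0.2 s.
3. the rear two balls lie in the clamped cup, the other two are still in the hopper (horizontal distance between cup_center and nest below 0.008 m and z of cup_center in the frame of nest below 0.021 m and angle between cup_center's own z axis and vertical below 0.08 rad and horizontal distance between each of ball1_center, ball2_center and cup_center below 0.024 m and z of ball1_center in the frame of cup_center between -0.018 and 0.014 m and z of ball2_center in the frame of cup_center between -0.018 and 0.014 m and height (world z) of each of ball3_center, ball4_center above 0.098 m and horizontal distance between each of ball3_center, ball4_center and station below 0.06 m and value of joint clamp below 0.1 rad), for 0.2 s.
4. the gate is pushed home (horizontal distance between each of ball1_center, ball2_center and cup_center below 0.024 m and z of ball1_center in the frame of cup_center between -0.018 and 0.014 m and z of ball2_center in the frame of cup_center between -0.018 and 0.014 m and height (world z) of each of ball3_center, ball4_center above 0.098 m and horizontal distance between each of ball3_center, ball4_center and station below 0.06 m and value of joint gate below 0.004 m), for 0.2 s.
At the end, for the whole second after the job is handed in: The cup stands upright in its nest (within 8 mm of its centre) under the shut clamp (joint below 0.10 rad), exactly two balls lie in it, the other two are still in their hopper pockets, and the gate is home (within 4 mm) (all of step 4 and horizontal distance between cup_center and nest below 0.008 m and z of cup_center in the frame of nest below 0.021 m and angle between cup_center's own z axis and vertical below 0.08 rad and value of joint clamp below 0.1 rad); the robot touches nothing.
It fails at once if a bystander is shifted by more than 40 mm (distance of any of beaker, jar, petri, wash_bottle, slide_box, brush from where it was at the start of the episode above 0.04 m).
It fails at once if an upright bystander is knocked over (angle between any of beaker, jar, petri, wash_bottle, slide_box's own z axis and vertical above 0.5 rad).
It fails at once if one of the two balls that belong in the hopper falls out (height (world z) of any of ball3_center, ball4_center below 0.095 m).
It also fails if it takes over 72 s, if anything falls off the work surface, if the arm or the gripper's body presses on something with over 40 N, if the wrist force passes 120 N, or if a joint passes its speed limit or range.

## Working session

There is one attempt and no reset: what is moved stays moved. The work goes in short steps, Python scripts to look and compute and a tool call to move; the robot and the scene stay as the last step left them, time stands still between calls to the robot, and variables do not carry over. Pictures are saved under pics/ and viewed, at most 10 in all, crops included, and the job is handed in when it is done.

Besides the shell and the picture viewer there is one more tool, called after ">>>" by a JSON object that holds its "method" and its "body". jog_arm: Moves the arm, as the interface text tells. Its arguments: {"type":"object","properties":{"deltas":{"type":"array"},"squeeze":{"type":"number"}},"required":["deltas"]}

```bash
mkdir -p pics; ls
python3 - <<'E'
from workcell import readout, read_camera, bot
import cv2
print(readout.read_state()); print(bot.tip_extent)
for n in("side","top"):
    c=read_camera(n); cv2.imwrite(f"pics/{n}0.png",c["color"]); print({k:v for k,v in c.items() if k!="color"})
E
```

```text
pics
{'time': 0.0, 'q': array([ 1.15712068e+00,  2.64763140e-01,  1.60537095e+00,  3.35884514e-05,
        1.27367694e+00, -3.68971613e-02]), 'joint_vel': array([-0.00022621,  0.00031152,  0.00228431, -0.00186537, -0.00087439,
        0.00022655]), 'joint_torque': array([ 5.98661227e-04, -5.15117598e+01, -3.67316401e+01,  7.81681297e-05,
        1.29019990e-02,  2.75185581e-07]), 'tool_pos': array([0.24806575, 0.62702964, 0.24695689]), 'tcp_rot': array([-0.58826389, -3.08548676,  0.00338472]), 'wrist_force': array([-0.33294797, -0.41737581, -0.15929183]), 'torque': array([ 0.01630013,  0.03386473, -0.00516469]), 'grip_force': 0.0, 'width': 0.9996377316280944}
0.017
{'fx': 435.9410242058709, 'fy': 435.9410242058709, 'cx': 250.38088971731824, 'cy': 191.01332643706235, 'origin': array([ 0.29945834, -0.88696303,  0.83736598]), 'attitude': array([-2.22830292,  0.26426003, -0.1137618 ])}
{'fx': 350.5990902534343, 'fy': 350.5990902534343, 'cx': 254.640394184361, 'cy': 194.6351395086457, 'origin': array([ 0.31014432, -0.03870667,  1.21977533]), 'attitude': array([-2.08108789,  2.14782516, -0.1546432 ])}
```

View pics/side0.png

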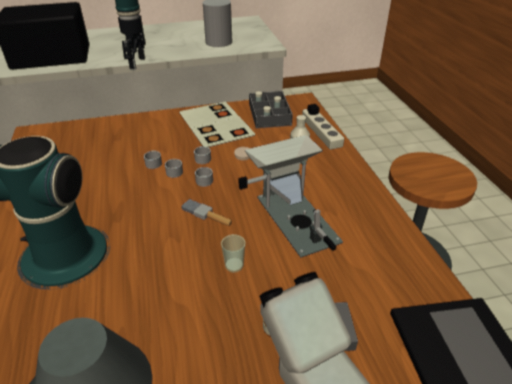

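View pics/top0.png

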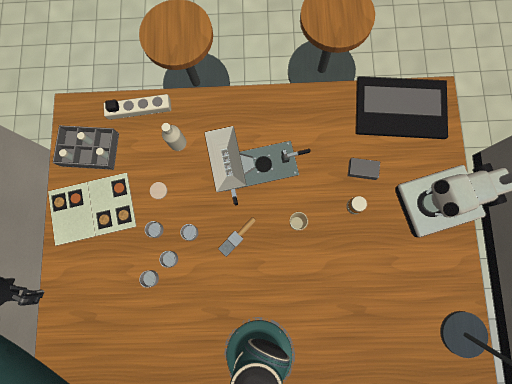

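```bash
cat > h.py <<'E'
import numpy as np, cv2
from scipy.spatial.transform import Rotation as R
from workcell import readout, read_camera, bot
def proj(c,p):
    q=R.from_rotvec(c["attitude"]).inv().apply(np.atleast_2d(p)-c["origin"])
    return np.c_[c["fx"]*q[:,0]/q[:,2]+c["cx"],c["fy"]*q[:,1]/q[:,2]+c["cy"]]
def ray(c,uv,z):
    d=R.from_rotvec(c["attitude"]).apply([(uv[0]-c["cx"])/c["fx"],(uv[1]-c["cy"])/c["fy"],1])
    return c["origin"]+d*(z-c["origin"][2])/d[2]
E
python3 - <<'E'
from h import *
t=read_camera("top"); s=read_camera("side")
st=readout.read_state(); print(proj(t,[[0,0,0],st["tool_pos"]]),proj(s,[[0,0,0],st["tool_pos"]]))
for uv in [(154,229),(189,232),(168,259),(149,279)]:
    p=ray(t,uv,.036); print(uv,p,np.hypot(*p[:2]))
k=6
a=cv2.resize(t["color"][120:215,200:315],None,fx=k,fy=k,interpolation=cv2.INTER_CUBIC)
cv2.imwrite("pics/a.png",a)
k=4.5
cv2.imwrite("pics/b.png",cv2.resize(s["color"][130:260,230:350],None,fx=k,fy=k,interpolation=cv2.INTER_CUBIC))
E
```

```text
[[258.06420342 353.77881874]
 [ 25.31923736 287.04109728]] [[ 65.43680458 254.11178773]
 [137.86877546  63.35003664]]
(154, 229) [0.41539078 0.34118407 0.036     ] 0.5375463406522946
(189, 232) [0.40148641 0.22118201 0.036     ] 0.4583806476004038
(168, 259) [0.31345337 0.29158321 0.036     ] 0.42810487780864925
(149, 279) [0.2498349  0.35426512 0.036     ] 0.4334988506380564
```

View pics/a.png

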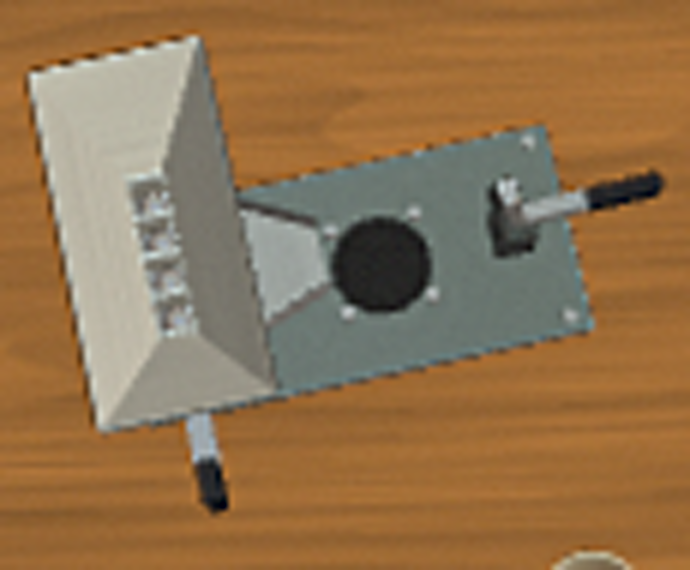

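View pics/b.png

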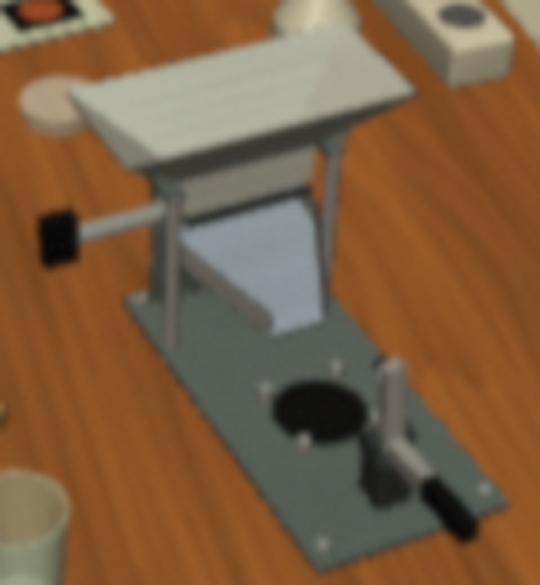

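The top view shows the station turned by roughly −10°, with the nest at about (263.7,164), the rear pocket on top, and the clamp handle lying outwards (open). The side view shows the same: the clamp arm is upright and the gate handle is at about (243,183).

```bash
cat > st.py <<'E'
from h import *
from scipy.optimize import least_squares
t=read_camera("top"); s=read_camera("side")
P=np.array([[97,45,175],[97,-45,175],[-97,-45,175],[-97,45,175],[25.5,-94.5,17],[25.5,-145.5,17],[-25.5,-145.5,17],[-25.5,-94.5,17]])/1e3
T=np.array([(33,72),(198,38),(275,388),(103,430),(330,230),(414,211),(432,294),(347,312)],float)
T[4:]=[(330,230),(414,211),(432,294),(347,312)]
P[4:]=np.array([[25.5,-94.5,17],[25.5,-145.5,17],[-25.5,-145.5,17],[-25.5,-94.5,17]])/1e3
T=T/6+[200,120]-.4
S=np.array([(345,25),(413,92),(135,168),(70,92),(335,366),(375,415),(303,440),(265,388)])/4.5+[230,130]-.4
def W(v,p): return R.from_euler("z",v[2]).apply(p)+[v[0],v[1],0]
f=lambda v:np.r_[(proj(t,W(v,P))-T).ravel(),(proj(s,W(v,P))-S).ravel()]
r=least_squares(f,[.6,.1,.15],loss="soft_l1")
print("station",r.x,np.degrees(r.x[2])); print(np.round(f(r.x).reshape(-1,2),1))
v=r.x
print("nest",W(v,np.array([0,-.12,.008])),"gate",W(v,np.array([-.12,0,.1])))
print("gate top px",proj(t,W(v,np.array([-.12,0,.118])))*1,"seen",np.array([212,483])/6+[200,120],proj(s,W(v,np.array([-.12,0,.1]))),"seen",np.array([57,238])/4.5+[230,130])
for q in (1.0,1.2,1.3,1.45):
    a=q+.09; e=W(v,np.array([0,-.195-.09*np.sin(a),.05+.09*np.cos(a)]))
    print(q,"handle end",proj(t,e),proj(s,e),e)
print("seen end",np.array([660,183])/6+[200,120],np.array([462,525])/4.5+[230,130])
# cup: grey ring blob
for c,n,(x,y,w) in((t,"t",(154,229,14)),(s,"s",(203,155,14))):
    im=c["color"][y-w:y+w,x-w:x+w].astype(int)
    m=((im.max(2)-im.min(2))<40).astype(np.uint8)
    k,l,stt,cen=cv2.connectedComponentsWithStats(m); i=1+np.argmax(stt[1:,4]); print(n,cen[i]+[x-w,y-w],stt[i])
    u=cen[i]+[x-w,y-w]
    for z in(.018,.03,.036): print(z,ray(c,u,z))
E
python3 st.py
```

```text
station [0.61529849 0.08135921 0.18185949] 10.419781061642981
[[-0.6  0.5]
 [-0.2  0.1]
 [-0.4  0.8]
 [-0.6  0.1]
 [-0.3  0.2]
 [-0.3  0.3]
 [-0.1  0.1]
 [-0.1  0.2]
 [ 0.1 -0.2]
 [ 1.1  0.4]
 [-1.   0.3]
 [-0.1  0.1]
 [ 0.7  0.4]
 [ 0.8  0.6]
 [ 0.6  0.2]
 [ 0.4  0.4]]
nest [ 0.63700154 -0.03666189  0.008     ] gate [0.4972774  0.05965616 0.1       ]
gate top px [[233.79741586 198.54704894]] seen [235.33333333 200.5       ] [[244.32302075 182.73586328]] seen [242.66666667 182.88888889]
1.0 handle end [[308.00560487 147.71620447]] [[334.01605258 235.51612418]] [ 0.66499782 -0.18890557  0.09162368]
1.2 handle end [[309.36253734 148.81546779]] [[334.74534735 242.17615594]] [ 0.66620573 -0.19547417  0.07494088]
1.3 handle end [[309.64439949 149.47011154]] [[334.80566716 245.25729223]] [ 0.66657792 -0.19749815  0.06618317]
1.45 handle end [[309.5780528  150.56035687]] [[334.51894037 249.46805429]] [ 0.66683551 -0.19889891  0.05277123]
seen end [310.  150.5] [332.66666667 246.66666667]
t [153.50607287 229.05668016] [  5   6  18  17 247]
0.018 [0.41684913 0.34868061 0.018     ]
0.03 [0.41578366 0.34481246 0.03      ]
0.036 [0.41525092 0.34287839 0.036     ]
s [203.65123457 151.84259259] [  5   0  23  23 324]
0.018 [0.42241326 0.36841044 0.018     ]
0.03 [0.42061253 0.35002491 0.03      ]
0.036 [0.41971216 0.34083214 0.036     ]
```

```bash
cat >> h.py <<'E'
V=np.array([.6153,.0814,.1819])
def S2W(p): return R.from_euler("z",V[2]).apply(np.array(p)/1e3)+[V[0],V[1],0]
def down(psi_deg, tilt=0, about=None):
    a=np.radians(psi_deg); y=np.array([np.cos(a),np.sin(a),0]); z=np.array([0,0,-1.]); x=np.cross(y,z)
    return R.from_matrix(np.c_[x,y,z])
def go(pos,rot=None,verbose=1):
    s=readout.read_state(); c=R.from_rotvec(s["tcp_rot"]); rot=rot or c
    d=c.inv().apply(np.array(pos)-s["tool_pos"]); w=np.degrees((c.inv()*rot).as_rotvec())
    print("shift",np.round(d,4),"turn",np.round(w,2),"t",s["time"])
E
python3 - <<'E'
from h import *
go([.416,.345,.12],down(10.4))
E
```

```text
shift [-0.2599 -0.2008  0.128 ] turn [-4.000e-02  2.000e-02  5.801e+01] t 0.3
```

>>> {"method": "jog_arm", "body": {"deltas": [-0.26,-0.2,0.127,0,0,58,1,-0.26,-0.2,0.127,0,0,58,1,-0.26,-0.2,0.127,0,0,58,1,-0.26,-0.2,0.127,0,0,58,1,-0.26,-0.2,0.127,0,0,58,1,-0.26,-0.2,0.127,0,0,58,1,-0.26,-0.2,0.127,0,0,58,1,-0.26,-0.2,0.127,0,0,58,1], "squeeze": 40}}

```text
time: 1.1
tool_pos: [0.4168, 0.3404, 0.1184]
tcp_rot: [2.019, 2.407, -0.01]
wrist_force: [-0.4, 0.4, -0.8]
width: 1.0
grip_force: 0.0
```

Run:
```python
from h import *
go([.416,.345,.028],down(10.4))
k=5
t=read_camera("top");s=read_camera("side")
print(readout.read_state()["tool_pos"],proj(t,readout.read_state()["tool_pos"]),proj(s,[.416,.345,.036]))
a=cv2.resize(t["color"][195:275,130:210],(400,400),interpolation=cv2.INTER_CUBIC)
b=cv2.resize(s["color"][110:190,160:240],(400,400),interpolation=cv2.INTER_CUBIC)
for im,c,o in((a,t,(130,195)),(b,s,(160,110))):
    for an in np.linspace(0,6.28,40):
        for z in (0.036,):
            u=(proj(c,[.416+.028*np.cos(an),.345+.028*np.sin(an),z])[0]-o)*5
            cv2.circle(im,tuple(np.int32(u)),1,(0,0,255),-1)
cv2.imwrite("pics/c.png",np.hstack([a,b]))
```

```text
shift [0.005  0.0004 0.0904] turn [-0.26  0.24 -0.38] t 1.1
[0.41677987 0.34477092 0.12073361] [[144.43635689 226.4846791 ]] [[202.36805613 151.3263121 ]]
```

View pics/c.png

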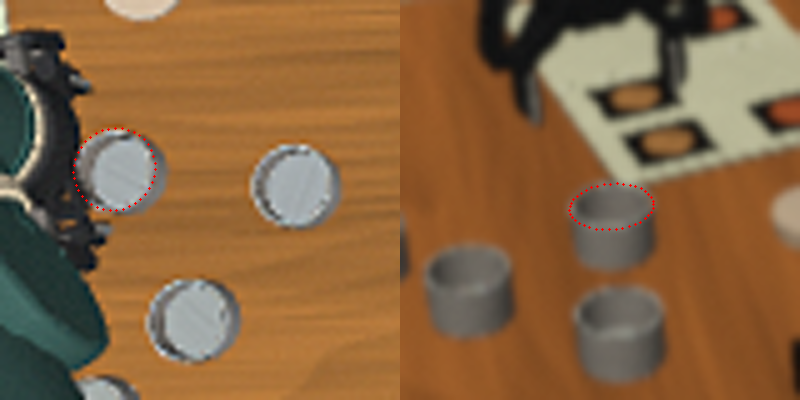

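The top crop shows the target cup (drawn circle on its rim, within about 2 mm); the side crop agrees. The gripper is above it.

>>> {"method": "jog_arm", "body": {"deltas": [0.001,0,0.05,0,0,0,1,0.001,0,0.093,0,0,0,1,0.001,0,0.093,0,0,0,1,0.001,0,0.093,0,0,0,-1,0.001,0,0.093,0,0,0,-1,0.001,0,0.093,0,0,0,-1,0.001,0,0.093,0,0,0,-1,0.001,0,0.093,0,0,0,-1], "squeeze": 40}}

```text
time: 2.0
tool_pos: [0.4185, 0.3492, 0.0316]
tcp_rot: [2.01, 2.413, 0.01]
wrist_force: [-1.0, 2.1, 6.7]
width: 0.634
grip_force: 43.0
```

Run:
```python
from h import *
s=readout.read_state();print(s["width"],s["grip_force"],s["tool_pos"])
n=S2W([0,-120,8]);print(n)
go([n[0],n[1],.27],down(10.4))
```

```text
0.6344981801197692 42.986187329515815 [0.41852357 0.34924808 0.03163824]
[ 0.63700783 -0.03662021  0.008     ]
shift [-0.4182  0.1465 -0.239 ] turn [ 0.31 -0.2   0.01] t 2.0
```

>>> {"method": "jog_arm", "body": {"deltas": [0,0,-0.04,0,0,0,-1,0,0,-0.09,0,0,0,-1,0,0,-0.14,0,0,0,-1,0,0,-0.19,0,0,0,-1,0,0,-0.24,0,0,0,-1,0,0,-0.24,0,0,0,-1,0,0,-0.24,0,0,0,-1]}}

```text
time: 2.7
tool_pos: [0.4172, 0.3476, 0.2713]
tcp_rot: [2.01, 2.413, 0.009]
wrist_force: [-0.2, 0.1, -2.8]
width: 0.634
grip_force: 43.4
```

Run:
```python
from h import *
s=readout.read_state();print(s["width"],s["grip_force"],s["tool_pos"],s["wrist_force"])
n=S2W([0,-120,8])
go([n[0],n[1],.27],down(10.4))
t=read_camera("top");s2=read_camera("side");p=s["tool_pos"]
print(proj(t,p),proj(s2,p))
u=proj(s2,p)[0].astype(int); v=proj(t,p)[0].astype(int)
for c,o,z in((s2,u,-.02),):
    a=cv2.resize(c["color"][o[1]-35:o[1]+35,o[0]-35:o[0]+35],(560,560),interpolation=cv2.INTER_CUBIC)
    for zz in (.008,-.028):
      for an in np.linspace(0,6.28,60):
        q=(proj(c,p+[.028*np.cos(an),.028*np.sin(an),zz])[0]-o+35)*8
        cv2.circle(a,tuple(np.int32(q)),1,(0,0,255),-1)
cv2.imwrite("pics/d.png",a)
```

```text
0.6338977052759338 43.43472698237747 [0.41721206 0.34761448 0.2712902 ] [-0.22055028  0.09457736 -2.78250428]
shift [-0.4176  0.1467  0.001 ] turn [ 0.29 -0.14  0.01] t 2.7
[[124.61960123 221.64402219]] [[196.51477891  85.31583753]]
```

View pics/d.png

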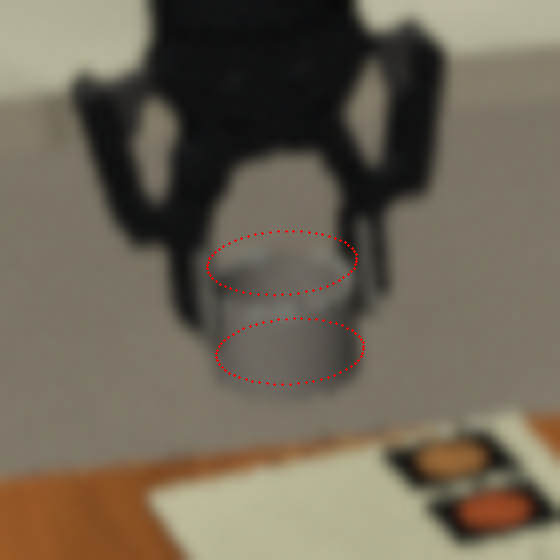

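>>> {"method": "jog_arm", "body": {"deltas": [-0.415,0.147,0,0.3,-0.1,0,-1,-0.415,0.147,0,0.3,-0.1,0,-1,-0.415,0.147,0,0.3,-0.1,0,-1,-0.415,0.147,0,0.3,-0.1,0,-1,-0.415,0.147,0,0.3,-0.1,0,-1,-0.415,0.147,0,0.3,-0.1,0,-1,-0.415,0.147,0,0.3,-0.1,0,-1,-0.415,0.147,0,0.3,-0.1,0,-1]}}

```text
time: 3.6
tool_pos: [0.6149, -0.0016, 0.2649]
tcp_rot: [-2.007, -2.409, 0.013]
wrist_force: [0.4, 1.7, -0.4]
width: 0.636
grip_force: 43.4
```

Run:
```python
from h import *
s=readout.read_state();print(s["tool_pos"])
n=S2W([0,-122.5+5,8]); n=S2W([0,-117.5,8])
go([n[0],n[1],.12],down(10.4))
```

```text
[ 0.61494048 -0.00162236  0.26494803]
shift [-0.0359  0.0169  0.1448] turn [-0.6   0.02 -0.  ] t 3.6
```

>>> {"method": "jog_arm", "body": {"deltas": [-0.036,0.016,0,0,0,0,-1,-0.036,0.016,0,0,0,0,-1,-0.036,0.016,0.05,0,0,0,-1,-0.036,0.016,0.1,0,0,0,-1,-0.036,0.016,0.15,0,0,0,-1,-0.036,0.016,0.165,0,0,0,-1,-0.036,0.016,0.165,0,0,0,-1,-0.036,0.016,0.165,0,0,0,-1]}}

```text
time: 4.4
tool_pos: [0.6381, -0.0324, 0.1044]
tcp_rot: [-2.01, -2.413, 0.007]
wrist_force: [1.1, -1.1, -0.4]
width: 0.635
grip_force: 43.4
```

Run:
```python
from h import *
s=readout.read_state();print(s["tool_pos"],s["wrist_force"])
n=S2W([0,-117.5,8])
go([n[0],n[1],.041],down(10.4))
t=read_camera("top");s2=read_camera("side");p=s["tool_pos"]
out=[]
for c,o in((t,(225,130)),(s2,(250,160))):
    a=cv2.resize(c["color"][o[1]:o[1]+80,o[0]:o[0]+80],(400,400),interpolation=cv2.INTER_CUBIC)
    for zz,col in ((.004,(0,0,255)),(-.032,(0,255,0))):
      for an in np.linspace(0,6.28,60):
        q=(proj(c,p+R.from_euler("z",V[2]).apply([.028*np.cos(an),-.0025+.028*np.sin(an),zz]))[0]-o)*5
        cv2.circle(a,tuple(np.int32(q)),1,col,-1)
    out.append(a)
cv2.imwrite("pics/e.png",np.hstack(out))
```

```text
[ 0.63812037 -0.03235965  0.10441939] [ 1.09503314 -1.06489907 -0.39547796]
shift [-0.0014 -0.0016  0.0634] turn [-0.23  0.11  0.03] t 4.4
```

View pics/e.png

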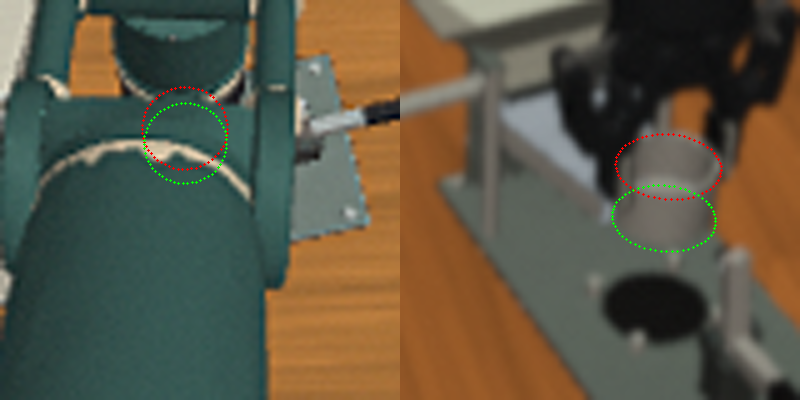

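The side crop shows the cup held upright above the nest and matching my drawn outline (2.5 mm offset in the grip); the arm hides the top view.

>>> {"method": "jog_arm", "body": {"deltas": [-0.001,-0.001,0.03,0,0,0,-1,-0.001,-0.001,0.045,0,0,0,-1,-0.001,-0.001,0.052,0,0,0,-1,-0.001,-0.001,0.052,0,0,0,-1,-0.001,-0.001,0.052,0,0,0,-1]}}

```text
time: 5.0
tool_pos: [0.6369, -0.034, 0.0522]
tcp_rot: [-2.01, -2.413, 0.007]
wrist_force: [-0.5, -0.1, -0.7]
width: 0.634
grip_force: 43.4
```

Run:
```python
from h import *
t=read_camera("side")
s=readout.read_state();print(s["tool_pos"],s["wrist_force"])
n=S2W([0,-117.5,8]);go([n[0],n[1],.039],down(10.4))
p=s["tool_pos"]; out=[]
o=(260,180);c=t
a=cv2.resize(c["color"][o[1]:o[1]+70,o[0]:o[0]+70],(560,560),interpolation=cv2.INTER_CUBIC)
cv2.imwrite("pics/f.png",a)
```

```text
[ 0.63723309 -0.03403223  0.05248978] [-0.38618454 -1.08216856 -1.18127286]
shift [ 0.     -0.0006  0.0135] turn [-0.19  0.13  0.01] t 5.05
```

View pics/f.png

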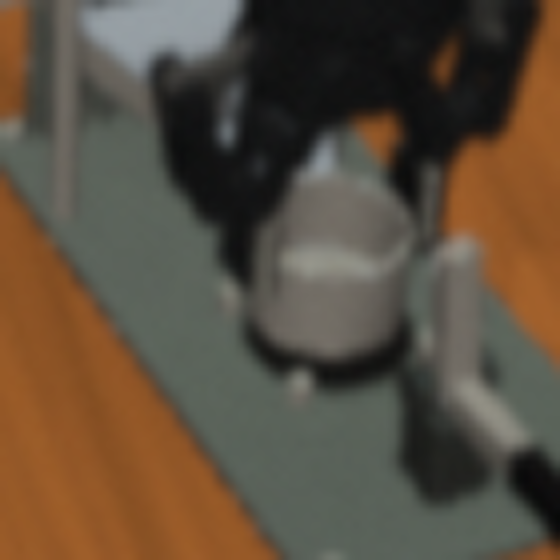

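The cup hangs about 12 mm above the plate, centred between the visible pins at (229,295) and (427,345).

>>> {"method": "jog_arm", "body": {"deltas": [0,0,0.006,0,0,0,-1,0,0,0.01,0,0,0,-1,0,0,0.0125,0,0,0,-1,0,0,0.0125,0,0,0,-1,0,0,0.0125,0,0,0,-1]}}

```text
time: 5.55
tool_pos: [0.6362, -0.0341, 0.0398]
tcp_rot: [-2.009, -2.412, 0.008]
wrist_force: [-3.4, 0.2, 6.5]
width: 0.635
grip_force: 44.1
```

>>> {"method": "jog_arm", "body": {"deltas": [0,0,0,0,0,0,1,0,0,0,0,0,0,1,0,0,0,0,0,0,1,0,0,-0.03,0,0,0,1,0,0,-0.08,0,0,0,1,0,0,-0.13,0,0,0,1,0,0,-0.18,0,0,0,1,0,0,-0.18,0,0,0,1]}}

```text
time: 6.35
tool_pos: [0.6425, -0.034, 0.229]
tcp_rot: [2.003, 2.405, 0.007]
wrist_force: [1.4, -0.4, 1.2]
width: 1.002
grip_force: 0.0
```

Run:
```python
from h import *
t=read_camera("side")
s=readout.read_state();print(s["tool_pos"],s["wrist_force"],s["width"],s["q"])
o=(250,170);c=t
a=cv2.resize(c["color"][o[1]:o[1]+90,o[0]:o[0]+90],(540,540),interpolation=cv2.INTER_CUBIC)
for zz,col in ((44,(0,0,255)),(8,(0,255,0))):
  for an in np.linspace(0,6.28,60):
    q=(proj(c,S2W([28*np.cos(an),-120+28*np.sin(an),zz]))[0]-o)*6
    cv2.circle(a,tuple(np.int32(q)),1,col,-1)
cv2.imwrite("pics/g.png",a)
```

```text
[ 0.64048157 -0.0337949   0.22481219] [-0.06565287  0.01883614 -0.88809286] 0.9998202339678076 [-0.089932    0.21244334  1.71084118 -0.00334624  1.21205348 -0.27056681]
```

View pics/g.png

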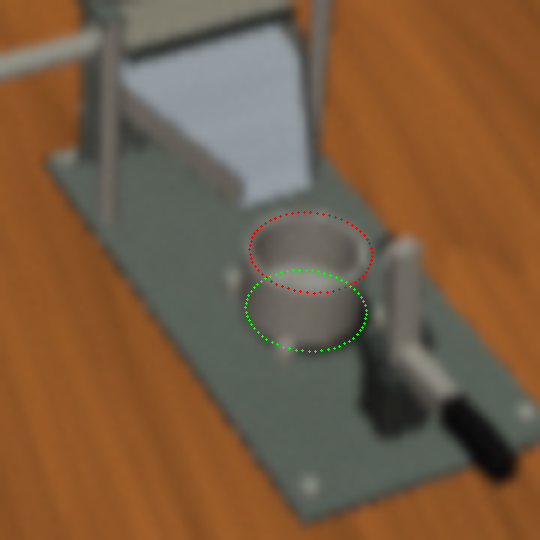

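The cup is seated in its nest, matching the drawn outline; the clamp is still open. Next I grip the clamp handle.

```bash
cat >> h.py <<'E'
def cg(q,dz=-2): return S2W([0,-195-70*np.sin(q+.09),50+70*np.cos(q+.09)+dz])
E
python3 - <<'E'
from h import *
go(cg(1.35,91),down(10.4)); go(cg(1.35),down(10.4))
b=cg(1.35); A=R.from_euler("z",V[2])
print("arc in tool axes (x=+ysta, z down), gap from start:")
T=down(10.4)
for q in np.arange(1.35,-.06,-.1): print(round(q,2),np.round(T.inv().apply(cg(q)-b),4))
E
```

```text
shift [-0.1462 -0.0043  0.0753] turn [0.3  0.27 0.02] t 6.4
shift [-0.1458 -0.0048  0.1683] turn [0.3  0.27 0.02] t 6.4
arc in tool axes (x=+ysta, z down), gap from start:
1.35 [0. 0. 0.]
1.25 [ 0.0013 -0.     -0.0069]
1.15 [ 0.0032 -0.     -0.0136]
1.05 [ 0.0058 -0.     -0.0201]
0.95 [ 0.009  -0.     -0.0263]
0.85 [ 0.0129 -0.     -0.0322]
0.75 [ 0.0173 -0.     -0.0376]
0.65 [ 0.0222 -0.     -0.0426]
0.55 [ 0.0276 -0.     -0.047 ]
0.45 [ 0.0334 -0.     -0.0509]
0.35 [ 0.0396 -0.     -0.0542]
0.25 [ 0.0461 -0.     -0.0569]
0.15 [ 0.0528 -0.     -0.0589]
0.05 [ 0.0596 -0.     -0.0602]
-0.05 [ 0.0666 -0.     -0.0608]
```

>>> {"method": "jog_arm", "body": {"deltas": [-0.05,-0.001,0.02,0,0,0,1,-0.1,-0.001,0.04,0,0,0,1,-0.146,-0.001,0.072,0,0,0,1,-0.146,-0.001,0.072,0,0,0,1,-0.146,-0.001,0.072,0,0,0,1]}}

```text
time: 6.9
tool_pos: [0.6596, -0.1786, 0.1426]
tcp_rot: [-2.009, -2.404, 0.012]
wrist_force: [0.4, 0.1, -0.2]
width: 0.999
grip_force: 0.0
```

Run:
```python
from h import *
c=read_camera("side")
s=readout.read_state();print(s["tool_pos"],s["wrist_force"],s["width"])
go(cg(1.35),down(10.4))
```

```text
[ 0.66060875 -0.17729342  0.1445012 ] [-0.84237881  0.46510807  0.74348895] 0.9990047484514027
shift [-0.0019  0.003   0.0873] turn [-0.52 -0.06 -0.09] t 6.95
```

>>> {"method": "jog_arm", "body": {"deltas": [-0.001,0.002,0.05,0,0,0,1,-0.001,0.002,0.085,0,0,0,1,-0.001,0.002,0.087,0,0,0,1,-0.001,0.002,0.087,0,0,0,-1,-0.001,0.002,0.087,0,0,0,-1,-0.001,0.002,0.087,0,0,0,-1,-0.001,0.002,0.087,0,0,0,-1,-0.001,0.002,0.087,0,0,0,-1], "squeeze": 25}}

```text
time: 7.75
tool_pos: [0.6647, -0.1786, 0.0616]
tcp_rot: [2.011, 2.414, -0.007]
wrist_force: [0.6, -0.1, -0.8]
width: 0.146
grip_force: 0.3
```

>>> {"method": "jog_arm", "body": {"deltas": [0,0,0,0,0,0,-1,0,0,0,0,0,0,-1,0.0013,0,-0.007,0,0,0,-1,0.0032,0,-0.0136,0,0,0,-1,0.0058,0,-0.02,0,0,0,-1,0.009,0,-0.0263,0,0,0,-1,0.013,0,-0.0322,0,0,0,-1,0.0173,0,-0.0376,0,0,0,-1]}}

```text
time: 8.55
tool_pos: [0.6614, -0.1619, 0.0968]
tcp_rot: [-2.011, -2.414, 0.009]
wrist_force: [4.1, -3.3, -6.0]
width: 0.131
grip_force: 26.7
```

Run:
```python
from h import *
s=readout.read_state();print(s["tool_pos"],s["wrist_force"],s["width"],s["grip_force"])
print(R.from_euler("z",-V[2]).apply(s["tool_pos"]-[V[0],V[1],0]))
for q in (.25,.05,-.02): go(cg(q,0),down(10.4))
```

```text
[ 0.66136595 -0.16192298  0.09683763] [ 4.07818209 -3.33616598 -6.00134651] 0.13139174981398835 26.71938568353653
[ 0.00128917 -0.24764185  0.09683763]
shift [ 0.0292 -0.0014 -0.0192] turn [-0.25  0.19  0.01] t 8.55
shift [ 0.0428 -0.0014 -0.0226] turn [-0.25  0.19  0.01] t 8.55
shift [ 0.0477 -0.0014 -0.0231] turn [-0.25  0.19  0.01] t 8.55
```

>>> {"method": "jog_arm", "body": {"deltas": [0.005,0,-0.005,0,0,0,-1,0.0103,0,-0.0094,0,0,0,-1,0.016,0,-0.0133,0,0,0,-1,0.0223,0,-0.0166,0,0,0,-1,0.0288,0,-0.0193,0,0,0,-1,0.0355,0,-0.0213,0,0,0,-1,0.0423,0,-0.0226,0,0,0,-1,0.046,0,-0.023,0,0,0,-1]}}

```text
time: 9.35
tool_pos: [0.6532, -0.1176, 0.1213]
tcp_rot: [2.009, 2.413, -0.011]
wrist_force: [0.9, -6.3, 1.9]
width: 0.134
grip_force: 24.4
```

```bash
cat > cl.py <<'E'
from h import *
s=readout.read_state();print(s["tool_pos"],s["wrist_force"],s["width"],s["grip_force"])
p=R.from_euler("z",-V[2]).apply(s["tool_pos"]-[V[0],V[1],0]);print(p,"q",np.arctan2(-.195-p[1],p[2]+.002-.05)-.09)
E
python3 cl.py
```

```text
[ 0.65324595 -0.11763709  0.12125551] [ 0.8949381  -6.2600405   1.86673006] 0.13441022433845917 24.40076298110398
[ 0.00131439 -0.2026177   0.12125551] q 0.013615676669354676
```

>>> {"method": "jog_arm", "body": {"deltas": [0.003,0,0,0,0,0,-1,0.005,0,0,0,0,0,-1,0.005,0,0,0,0,0,-1]}}

```text
time: 9.65
tool_pos: [0.6524, -0.1129, 0.1217]
tcp_rot: [2.009, 2.413, -0.01]
wrist_force: [-0.3, -4.6, 3.0]
width: 0.129
grip_force: 24.4
```

```bash
python3 cl.py
```

```text
[ 0.65239198 -0.11286703  0.12169548] [-0.32655045 -4.6415285   3.02130273] 0.12910872149069705 24.442090153461322
[ 0.00133741 -0.19777185  0.12169548] q -0.05240547466884677
```

>>> {"method": "jog_arm", "body": {"deltas": [0.003,0,0,0,0,0,-1,0.005,0,0,0,0,0,-1,0.005,0,0,0,0,0,-1]}}

```text
time: 9.95
tool_pos: [0.6515, -0.108, 0.1218]
tcp_rot: [2.009, 2.413, -0.01]
wrist_force: [-0.2, -5.3, 4.1]
width: 0.134
grip_force: 24.4
```

```bash
python3 cl.py
python3 - <<'E'
from h import *
c=read_camera("side");o=(250,170)
a=cv2.resize(c["color"][o[1]:o[1]+90,o[0]:o[0]+90],(540,540),interpolation=cv2.INTER_CUBIC)
cv2.imwrite("pics/i.png",a)
E
```

```text
[ 0.65149244 -0.10804534  0.1218068 ] [-0.16933046 -5.28505284  4.06315159] 0.13411184656380287 24.378486592322588
[ 0.00132494 -0.19286699  0.1218068 ] q -0.1188918893205528
```

>>> {"method": "jog_arm", "body": {"deltas": [0.002,0,0,0,0,0,-1,0.004,0,0,0,0,0,-1,0.004,0,0,0,0,0,-1]}}

```text
time: 10.3
tool_pos: [0.6507, -0.104, 0.1217]
tcp_rot: [2.01, 2.413, -0.01]
wrist_force: [-0.7, -4.4, 2.9]
width: 0.131
grip_force: 24.3
```

```bash
python3 cl.py
```

```text
[ 0.65072466 -0.1040317   0.12166424] [-0.71800488 -4.42953385  2.92565143] 0.1306841012892361 24.346173915546387
[ 0.00129588 -0.18878067  0.12166424] q -0.17422825961163252
```

>>> {"method": "jog_arm", "body": {"deltas": [0,0,0,0,0,0,1,0,0,0,0,0,0,1,0,0,0,0,0,0,1,0,0,-0.04,0,0,0,1,0,0,-0.09,0,0,0,1,0,0,-0.12,0,0,0,1,0,0,-0.12,0,0,0,1]}}

```text
time: 11.0
tool_pos: [0.6541, -0.1021, 0.2476]
tcp_rot: [2.006, 2.408, 0.001]
wrist_force: [0.6, 0.2, 0.4]
width: 1.002
grip_force: 0.0
```

Run:
```python
from h import *
s=readout.read_state();print(s["tool_pos"],s["wrist_force"],s["width"],s["q"])
c=read_camera("side");o=(250,160)
a=cv2.resize(c["color"][o[1]:o[1]+90,o[0]:o[0]+100],(600,540),interpolation=cv2.INTER_CUBIC)
for q,col in ((0,(0,0,255)),(.1,(0,255,0)),(.3,(255,0,0))):
  for r in (90,70):
    b=q+.09; u=(proj(c,S2W([0,-195-r*np.sin(b),50+r*np.cos(b)]))[0]-o)*6; cv2.circle(a,tuple(np.int32(u)),2,col,-1)
cv2.imwrite("pics/j.png",a)
```

```text
[ 0.65413069 -0.10208272  0.24757457] [0.63568875 0.17720616 0.44868593] 1.0020268750608614 [-0.19080905  0.2359763   1.63979085 -0.00340577  1.25897842 -0.37178597]
```

View pics/j.png

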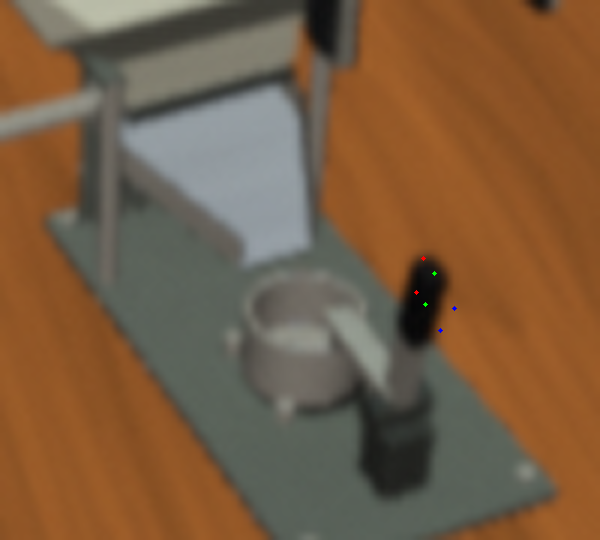

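Clamp arm lies on the rim of the seated cup, with the handle upright along the q≈0 line, so it is shut. Next is the gate.

```bash
cat >> h.py <<'E'
TL=np.radians(38)
RG=R.from_euler("z",V[2])*R.from_matrix(np.c_[[np.cos(TL),0,np.sin(TL)],[0,-1,0],[np.sin(TL),0,-np.cos(TL)]])
def gg(g,back=0): # TCP for gate travel g mm, back mm along tool z
    return S2W([-122-g,0,100])+RG.apply([0,0,(2-back)/1e3])
E
python3 - <<'E'
from h import *
go([.40,-.06,.27],down(-35)); go(gg(4,110),RG)
# gate handle from images: dark blob near expected
t=read_camera("top");s=read_camera("side")
for c,z in((t,.118),(s,.1)):
    u=proj(c,S2W([-124,0,z*1e3]))[0]; x,y=u.astype(int)
    m=(c["color"][y-9:y+10,x-9:x+10].max(2)<60).astype(np.uint8)
    k,l,a,cen=cv2.connectedComponentsWithStats(m); i=1+np.argmax(a[1:,4]); w=cen[i]+[x-9,y-9]
    e=ray(c,w,.108 if c is t else .1); print(u,w,a[i],R.from_euler("z",-V[2]).apply(e-[V[0],V[1],0]))
E
```

```text
shift [ 0.0868 -0.2408 -0.0263] turn [ 0.13  0.19 45.42] t 11.05
shift [ 0.1872 -0.196   0.0583] turn [-29.55  29.88  86.47] t 11.05
[234.03452218 199.75409388] [235.  200.5] [ 8  7  5  8 28] [-0.12525675 -0.00198911  0.108     ]
[243.00000099 183.08836431] [242.54651163 182.61627907] [ 5  3  8 12 86] [-0.12430802  0.00252173  0.1       ]
```

>>> {"method": "jog_arm", "body": {"deltas": [0.01,-0.03,-0.025,0,0,8,1,0.03,-0.08,-0.025,0,0,16,1,0.05,-0.13,-0.025,0,0,24,1,0.07,-0.18,-0.025,0,0,32,1,0.085,-0.22,-0.025,0,0,40,1,0.087,-0.24,-0.025,0,0,48,1,0.087,-0.24,-0.025,0,0,56,1,0.087,-0.24,-0.025,0,0,64,1]}}

```text
time: 11.95
tool_pos: [0.3968, -0.0591, 0.2643]
tcp_rot: [-2.986, -0.973, 0.013]
wrist_force: [0.1, 0.2, 0.1]
width: 0.996
grip_force: 0.0
```

Run:
```python
from h import *
go(gg(4.5,110),RG); print(gg(4.5,110),readout.read_state()["q"])
```

```text
shift [ 0.086  -0.0682  0.0788] turn [-8.6  37.84 24.68] t 11.95
[0.42549258 0.04648813 0.18510516] [-0.20706629 -0.28375975  2.11716715 -0.00362309  1.31601966  0.73501867]
```

>>> {"method": "jog_arm", "body": {"deltas": [0.03,-0.02,0.01,-2,8,5,1,0.05,-0.04,0.03,-4,15,10,1,0.07,-0.06,0.05,-5,22,15,1,0.086,-0.068,0.07,-7,30,20,1,0.086,-0.068,0.079,-8.6,37.8,24.7,1,0.086,-0.068,0.079,-8.6,37.8,24.7,1,0.086,-0.068,0.079,-8.6,37.8,24.7,1,0.086,-0.068,0.079,-8.6,37.8,24.7,1]}}

```text
time: 12.75
tool_pos: [0.4317, 0.0463, 0.1901]
tcp_rot: [-2.905, -0.275, -0.989]
wrist_force: [-0.2, 0.7, 0.0]
width: 1.001
grip_force: 0.0
```

Run:
```python
from h import *
read_camera("side")
go(gg(4.5,0),RG); print(readout.read_state()["tool_pos"],readout.read_state()["q"])
```

```text
shift [-0.0069 -0.001   0.1101] turn [-0.21  0.41  0.32] t 12.8
[0.43163297 0.04625345 0.18987099] [-0.07018761 -0.59764011  2.57105394  0.30317795  0.54885996  1.10296488]
```

```bash
sed -i 's/TL=np.radians(38)/TL=np.radians(30)/' h.py
python3 - <<'E'
from h import *
go(gg(4.5,60),RG); go(gg(4.5,0),RG)
E
```

```text
shift [ 0.0008 -0.0011  0.0506] turn [-0.19 -7.59  0.33] t 12.8
shift [-0.0071 -0.001   0.1101] turn [-0.19 -7.59  0.33] t 12.8
```

>>> {"method": "jog_arm", "body": {"deltas": [0,-0.001,0.02,0,-3,0,1,0.001,-0.001,0.05,0,-7.6,0.3,1,0.001,-0.001,0.05,0,-7.6,0.3,1,0.001,-0.001,0.05,0,-7.6,0.3,1,0.001,-0.001,0.05,0,-7.6,0.3,1]}}

```text
time: 13.3
tool_pos: [0.4621, 0.0529, 0.1517]
tcp_rot: [-2.974, -0.273, -0.8]
wrist_force: [-0.3, 0.9, 0.9]
width: 1.0
grip_force: 0.0
```

Run:
```python
from h import *
read_camera("side")
go(gg(4.5,0),RG); print(readout.read_state()["tool_pos"],readout.read_state()["q"])
```

```text
shift [-0.0014 -0.0003  0.0621] turn [-0.14 -0.23  0.02] t 13.35
[0.46238025 0.05286339 0.15258921] [-0.00990597 -0.37576133  2.48131791  0.19749587  0.52532528  1.23276763]
```

>>> {"method": "jog_arm", "body": {"deltas": [-0.001,0,0.03,0,0,0,1,-0.001,0,0.058,0,0,0,1,-0.001,0,0.06,0,0,0,1,-0.001,0,0.06,0,0,0,-1,-0.001,0,0.06,0,0,0,-1,-0.001,0,0.06,0,0,0,-1,-0.001,0,0.06,0,0,0,-1,-0.001,0,0.06,0,0,0,-1], "squeeze": 40}}

```text
time: 14.15
tool_pos: [0.4923, 0.0586, 0.1012]
tcp_rot: [-2.973, -0.273, -0.804]
wrist_force: [-1.8, 14.2, 2.8]
width: 0.144
grip_force: 14.2
```

>>> {"method": "jog_arm", "body": {"deltas": [0,0,0,0,0,0,-1,0,0,0,0,0,0,-1]}}

```text
time: 14.35
tool_pos: [0.4925, 0.0591, 0.1012]
tcp_rot: [-2.972, -0.273, -0.804]
wrist_force: [-2.7, 4.3, 4.5]
width: 0.132
grip_force: 42.6
```

```bash
cat > gt.py <<'E'
from h import *
s=readout.read_state();print(np.round(s["tool_pos"],4),s["wrist_force"],s["width"],s["grip_force"],s["q"])
c=R.from_rotvec(s["tcp_rot"]); p=R.from_euler("z",-V[2]).apply(s["tool_pos"]-[V[0],V[1],0])
print("station pos mm",p*1e3, "tool dir of -x station per mm",c.inv().apply(R.from_euler("z",V[2]).apply([-1,0,0])))
E
python3 gt.py
```

```text
[0.4925 0.0591 0.1012] [-2.72903705  4.28063608  4.50003814] 0.131562812318806 42.570519894361496 [ 0.00889033 -0.20165793  2.47424054  0.25969369  0.35875079  1.17674803]
station pos mm [-124.83863033    0.28364708  101.22511571] tool dir of -x station per mm [-0.86363134 -0.00205473 -0.50411972]
```

>>> {"method": "jog_arm", "body": {"deltas": [0.0026,0,0.0015,0,0,0,-1,0.0043,0,0.0025,0,0,0,-1,0.006,0,0.0035,0,0,0,-1,0.006,0,0.0035,0,0,0,-1]}}

```text
time: 14.75
tool_pos: [0.4966, 0.06, 0.1006]
tcp_rot: [-2.974, -0.276, -0.795]
wrist_force: [-33.0, -5.2, 32.9]
width: 0.134
grip_force: 48.9
```

```bash
python3 gt.py
```

```text
[0.4966 0.06   0.1006] [-32.99163274  -5.22328734  32.88483782] 0.13375895682705535 48.90260696411133 [ 0.01130068 -0.18837599  2.46329758  0.25502574  0.36155409  1.18163934]
station pos mm [-120.61663719    0.45243844  100.61825764] tool dir of -x station per mm [-0.86640161 -0.00378002 -0.49933352]
```

>>> {"method": "jog_arm", "body": {"deltas": [-0.0043,0,-0.0025,0,0,0,-1,-0.0086,0,-0.005,0,0,0,-1,-0.013,0,-0.0075,0,0,0,-1,-0.0173,0,-0.01,0,0,0,-1,-0.0216,0,-0.0125,0,0,0,-1,-0.0216,0,-0.0125,0,0,0,-1]}}

```text
time: 15.35
tool_pos: [0.4745, 0.0558, 0.1011]
tcp_rot: [-2.972, -0.273, -0.803]
wrist_force: [-2.7, 4.6, 5.6]
width: 0.134
grip_force: 43.0
```

```bash
python3 gt.py
```

```text
[0.4745 0.0558 0.1011] [-2.71306643  4.55871153  5.59995396] 0.13435009677654386 43.01285058259964 [-1.28091427e-03 -2.46551634e-01  2.50769061e+00  2.65136507e-01
  3.71969158e-01  1.16385002e+00]
station pos mm [-143.1554247     0.28921871  101.05795538] tool dir of -x station per mm [-0.86369549 -0.0021641  -0.50400935]
```

>>> {"method": "jog_arm", "body": {"deltas": [-0.0043,0,-0.0025,0,-1,0,-1,-0.0086,0,-0.005,0,-2,0,-1,-0.013,0,-0.0075,0,-3,0,-1,-0.0173,0,-0.01,0,-4,0,-1,-0.0216,0,-0.0125,0,-5,0,-1,-0.025,0,-0.0146,0,-5,0,-1,-0.025,0,-0.0146,0,-5,0,-1]}}

```text
time: 16.05
tool_pos: [0.4468, 0.0506, 0.1015]
tcp_rot: [-3.011, -0.276, -0.677]
wrist_force: [-2.6, 6.5, 4.2]
width: 0.138
grip_force: 42.7
```

```bash
python3 gt.py;python3 - <<'E'
from h import *
t=read_camera("top"); cv2.imwrite("pics/top_after.png",t["color"])
s=read_camera("side"); cv2.imwrite("pics/side_after.png",s["color"])
c=s
print(proj(s,S2W([-33,0,109])),[proj(t,S2W([x,0,109]))[0].round(1) for x in(33,11,-11,-33)])
for x in (33,11,-11,-33):
    u=proj(t,S2W([x,0,109]))[0].round().astype(int); print(x,t["color"][u[1]-2:u[1]+3,u[0]-2:u[0]+3].mean(2).round().astype(int).tolist())
# dark handle in side view
u=proj(s,S2W([-173,0,100]))[0]; print(u)
E
```

```text
[0.4468 0.0506 0.1015] [-2.61643114  6.51764889  4.22257462] 0.13842854192487486 42.66701281070709 [-0.00319929 -0.28277735  2.50208677  0.17421971  0.49309235  1.24889632]
station pos mm [-171.3328409     0.20232898  101.54593268] tool dir of -x station per mm [-0.90359604 -0.0017953  -0.42838181]
[[272.47140473 172.51378968]] [array([224.8, 154.3]), array([226.1, 160.6]), array([227.4, 166.9]), array([228.8, 173.3])]
33 [[105, 100, 101, 87, 151], [122, 123, 140, 162, 174], [159, 162, 161, 164, 170], [174, 189, 190, 212, 198], [170, 170, 148, 125, 120]]
11 [[158, 163, 165, 164, 169], [168, 165, 163, 162, 167], [160, 162, 174, 185, 192], [198, 217, 196, 168, 169], [150, 126, 121, 115, 116]]
-11 [[141, 127, 125, 137, 133], [167, 112, 153, 164, 158], [122, 106, 155, 169, 167], [162, 147, 178, 199, 216], [187, 165, 168, 127, 124]]
-33 [[136, 87, 106, 143, 191], [122, 124, 148, 157, 159], [109, 144, 169, 169, 150], [88, 131, 169, 187, 178], [163, 213, 176, 181, 160]]
[226.59659408 187.56135924]
```

>>> {"method": "jog_arm", "body": {"deltas": [0,0,0,0,0,0,-1,0,0,0,0,0,0,-1,0,0,0,0,0,0,-1,0,0,0,0,0,0,-1,0,0,0,0,0,0,-1,0,0,0,0,0,0,-1,0,0,0,0,0,0,-1,0,0,0,0,0,0,-1]}}

```text
time: 16.95
tool_pos: [0.4468, 0.0506, 0.1015]
tcp_rot: [-3.011, -0.276, -0.677]
wrist_force: [-3.1, 4.9, 4.1]
width: 0.134
grip_force: 42.6
```

```bash
cat > bl.py <<'E'
from h import *
t=read_camera("top"); s=read_camera("side")
t0=cv2.imread("pics/top0.png").astype(int).mean(2)
# shadows/occlusion aware: mean abs diff per pocket vs the start picture
for x in (33,11,-11,-33):
    u=proj(t,S2W([x,0,109]))[0].round().astype(int); sl=np.s_[u[1]-2:u[1]+3,u[0]-2:u[0]+3]
    n=t["color"].astype(int).mean(2); print("pocket",x,"diff",np.abs(n[sl]-t0[sl]).mean().round(1))
n=s["color"].astype(int).mean(2)
u=proj(s,S2W([0,-120,14]))[0].round().astype(int); print("cup",u); print(n[u[1]-12:u[1]+6,u[0]-10:u[0]+10].round().astype(int))
E
python3 bl.py; python3 gt.py
```

```text
pocket 33 diff 17.8
pocket 11 diff 14.6
pocket -11 diff 5.6
pocket -33 diff 9.1
cup [301 220]
[[101 104  97  92  93  95  98 101 104 105 107 107 105 103 102 104 108 110
  108  98]
 [105  96  82  81  87  93  99 103 104 106 107 108 105 102  99  98 100 105
  109 106]
 [109  87  75  82  88  95  99 103 105 106 106 106 106 107 106 104 107 106
  108 116]
 [111  85  75  82  91  97 100 103 105 106 106 105 109 119 123 126 127 122
  116 122]
 [107  92  80  84  91  96 101 104 107 107 107 105 108 121 137 143 142 138
  129 119]
 [ 98 104  90  86  95 103 106 111 114 114 109 104 103 110 130 144 147 145
  140 127]
 [ 90 108 102  98 109 119 121 120 126 129 120 115 115 112 116 135 147 148
  147 140]
 [ 84  98 109 115 126 134 132 128 138 145 137 131 132 121 102 118 143 149
  148 145]
 [ 78  88 101 116 129 136 131 129 144 151 146 139 135 123  91  97 129 144
  148 147]
 [ 74  82  92 102 115 123 122 128 144 148 143 137 135 124  90  83 104 130
  145 148]
 [ 74  83  90  96 103 109 114 121 131 131 128 127 127 118  96  84  89 110
  135 147]
 [ 75  84  90  96 100 103 107 110 113 112 110 111 110 106  99  91  86  93
  120 143]
 [ 78  85  90  95 100 103 106 106 107 107 107 106 105 100  97  93  86  81
   98 129]
 [ 79  87  92  96 100 103 106 106 108 107 106 104 102  99  96  90  85  78
   81 104]
 [ 81  88  93  96 101 103 105 107 107 107 105 104 103  98  95  89  82  74
   69  80]
 [ 84  87  94  97 100 104 106 107 108 107 106 103 100  98  93  88  81  68
   55  60]
 [ 86  83  90  96 100 104 105 107 107 107 106 103 100  97  92  85  77  64
   42  46]
 [ 89  81  80  87  98 104 109 109 107 106 104 103  99  95  88  77  64  51
   35  42]]
[0.4468 0.0506 0.1015] [-2.92852632  6.10201906  4.1121904 ] 0.1290522618186144 42.63306498527527 [-0.00316556 -0.28240524  2.50180718  0.1742224   0.49319615  1.24896824]
station pos mm [-171.23966144    0.20596474  101.53066569] tool dir of -x station per mm [-0.90367711 -0.00177623 -0.42821084]
```

Run:
```python
from h import *
s=read_camera("side"); o=(250,160)
j=cv2.resize(cv2.imread("pics/j.png"),(100,90),interpolation=cv2.INTER_AREA).astype(int).mean(2)
n=s["color"][o[1]:o[1]+90,o[0]:o[0]+100].astype(int).mean(2)
d=(n-j).round().astype(int); print("cup"); print(d[44:62,40:62])
t=read_camera("top")["color"].astype(int).mean(2); t0=cv2.imread("pics/top0.png").astype(int).mean(2)
print("pockets before/after rows 148..178")
for r in range(149,179): print(r,t0[r,220:235].astype(int),t[r,220:235].astype(int))
```

```text
cup
[[  2   1   1  -1  -1  -1  -1  -1  -1  -1  -1   0  -1  -1   0   0  -1   0
    1  -1   0   1]
 [  0  -1   0   1   0   0   0   2   2  -1   0   1   0   1   0  -1  -1   0
    0   0  -1   0]
 [  0   0   0   1   4   1   0   2   1   1   0   0   0   1   0   0   0  -1
    0   0   1   1]
 [  0  -1   0   2   5   1  -1  -1  -1  -1   0   0  -1   0  -1   0   1   1
    0   1   0  -1]
 [ -1  -1   1   1   1   0  -1  -1   0   0  -1   0   0   0   0   1  -1   0
    0   0  -1   0]
 [ -1   0  -1  -1  -1   0   0   1  -2  -1   1   1   0  -1  -1   0   0  -1
   -1  -1   0  -2]
 [  0   1  -1  -1  -1   1   1   0  -1  -1   1   1  -2   0   0   0  -2   1
   -1  -3   0  -2]
 [  0   2  -2  -2   0  -1   0  -1  -1   0   0   0   0   1   1  -1   0   1
   -2  -3   2  -2]
 [ -1   2   0  -1  -1   0  -1  -1  -1   0  -1  -2  -2   0   0   2   0   1
   -1  -1  -1  -6]
 [ -1  -1   1  -1  -2   1  -1  -1  -3  -2  -2  -5  -4  -2  -1   0   0   0
    0  -1  -1  -6]
 [  0  -2   1  -2  -2   0   0  -4  -8  -4  -2  -8  -8  -3  -1  -1   1   0
    0   1  -1  -1]
 [  2  -1   0   0  -1   0  -1  -7 -13  -2   3  -3  -8  -2   0  -2  -1   2
[... 3753 characters left out ...]
181 186 181 184 184 196 149 111 144 170 169 151 162 123 116]
174 [177 184 179 181 182 187 154  90 125 164 177 165 163 118 111] [181 186 181 185 187 189 156  87 133 171 185 177 169 120 114]
175 [180 183 178 180 185 183 178 157 208 173 178 155 165 125 112] [182 185 183 183 188 186 183 162 211 176 181 161 167 128 113]
176 [180 183 179 181 184 184 174 141 151 147 147 146 148 146 124] [185 186 182 184 187 189 177 143 155 150 151 148 150 151 125]
177 [182 180 183 179 184 178 150 143 144 145 143 145 144 147 147] [186 183 185 185 187 181 152 146 146 147 148 148 147 149 147]
178 [180 181 182 180 187 160 143 145 143 144 145 145 144 145 146] [185 183 187 183 191 161 146 146 147 147 146 144 145 148 150]
```

Numerically the rear two pockets now look empty, the front two still show their balls, and two spots have appeared on the cup floor. Now I push the gate home.

>>> {"method": "jog_arm", "body": {"deltas": [0.009,0,0.0043,0,1,0,-1,0.018,0,0.0086,0,2,0,-1,0.027,0,0.0128,0,3,0,-1,0.036,0,0.017,0,4,0,-1,0.042,0,0.02,0,5,0,-1,0.046,0,0.0218,0,5,0,-1,0.0475,0,0.0225,0,5,0,-1,0.0475,0,0.0225,0,5,0,-1]}}

```text
time: 17.95
tool_pos: [0.4966, 0.06, 0.1011]
tcp_rot: [-2.973, -0.275, -0.799]
wrist_force: [-22.7, -2.4, 24.9]
width: 0.13
grip_force: 46.9
```

```bash
python3 gt.py
```

```text
[0.4966 0.06   0.1011] [-22.71032272  -2.35631412  24.91384464] 0.12965183930509352 46.901739835739136 [ 0.01110712 -0.1901263   2.46447747  0.25655191  0.35977829  1.1803721 ]
station pos mm [-120.59333586    0.38453435  101.09375972] tool dir of -x station per mm [-0.86519689 -0.00336058 -0.50142103]
```

>>> {"method": "jog_arm", "body": {"deltas": [-0.001,0,-0.0005,0,0,0,1,-0.001,0,-0.0005,0,0,0,1,-0.001,0,-0.0005,0,0,0,1,-0.001,0,-0.0005,0,0,0,1,-0.001,0,-0.03,0,0,0,1,-0.001,0,-0.065,0,0,0,1,-0.001,0,-0.065,0,0,0,1,-0.001,0,-0.065,0,0,0,1]}}

```text
time: 18.75
tool_pos: [0.4653, 0.0531, 0.1569]
tcp_rot: [-2.973, -0.273, -0.806]
wrist_force: [-0.2, -0.6, 0.6]
width: 1.002
grip_force: 0.0
```

```bash
python3 gt.py
python3 - <<'E'
from h import *
t=read_camera("top");s=read_camera("side")
u=proj(s,S2W([-120,0,100]))[0]; x,y=u.astype(int)
m=(s["color"][y-9:y+10,x-9:x+10].max(2)<60).astype(np.uint8)
k,l,a,cen=cv2.connectedComponentsWithStats(m); i=1+np.argmax(a[1:,4]); w=cen[i]+[x-9,y-9]
print("gate",R.from_euler("z",-V[2]).apply(ray(s,w,.1)-[V[0],V[1],0]),a[i])
n=t["color"].astype(int).mean(2); t0=cv2.imread("pics/top_after.png").astype(int).mean(2)
print("top diff pockets",np.abs(n-t0)[149:179,220:235].max(1).round())
a=s["color"].astype(int).mean(2); b=cv2.imread("pics/side_after.png").astype(int).mean(2)
d=np.abs(a-b)[195:250,285:335]; print("cup/clamp diff",d.max(),d.mean())
E
```

```text
[0.4653 0.0531 0.1569] [-0.18933629 -0.57499069  0.57307682] 1.0022989815813954 0.0 [-0.00876466 -0.37602201  2.4734038   0.19422588  0.53082823  1.2372535 ]
station pos mm [-152.68216136   -0.65402569  156.90696688] tool dir of -x station per mm [-0.86286005 -0.00137723 -0.50544102]
gate [-0.12274353  0.01217448  0.1       ] [  0   0  13  16 116]
top diff pockets [ 3.  4.  5. 77. 42.  7.  6.  3.  3.  5.  6.  8.  4.  4.  4. 25. 38. 29.
 33. 14.  4. 14. 43. 28. 13. 23. 34.  7.  2.  4.]
cup/clamp diff 40.000000000000014 0.7894545454545454
```

Run:
```python
from h import *
t=read_camera("top")["color"].astype(int).mean(2); t0=cv2.imread("pics/top0.png").astype(int).mean(2)
for r in range(151,176): print(r,t0[r,222:233].astype(int),t[r,222:233].astype(int))
s=read_camera("side"); o=(250,160)
j=cv2.resize(cv2.imread("pics/j.png"),(100,90),interpolation=cv2.INTER_AREA).astype(int).mean(2)
n=s["color"][o[1]:o[1]+90,o[0]:o[0]+100].astype(int).mean(2)
d=(n-j).round().astype(int); print(d[52:60,44:56]); print(np.abs(d[40:80,55:78]).max(1))
b=s["color"].max(2); u=proj(s,S2W([-120,0,100]))[0].astype(int); print(u)
for r in range(u[1]-10,u[1]+9): print(r,"".join("#" if v<60 else "." for v in b[r,u[0]-16:u[0]+14]))
print(proj(s,S2W([[-132,0,118],[-108,0,118],[-132,0,82],[-108,0,82]])).round(1))
```

```text
151 [114 108 109 107 107 111 110 112 116 117 115] [116 107 107 109 105 114 112 115 118 118 114]
152 [111 104 104 159 116 186 123 112 115 113 114] [112 118 136 136 163 194 127 115 119 119 117]
153 [126 102 144 165 155 151 111 109 116 114 116] [141 155 164 165 170 173 118 112 118 119 117]
154 [144  94 146 167 167 143 161 118 114 116 117] [145 155 163 163 165 164 164 121 117 118 116]
155 [153 122 167 181 207 189 172 118 113 115 112] [153 166 190 190 211 197 174 122 114 118 117]
156 [201 164 165 143 125 119 138 114 114 115 114] [204 168 169 149 126 119 141 117 117 118 117]
157 [156 116 115 113 106 106 159 118 112 115 115] [160 117 115 113 107 106 164 122 115 117 118]
158 [195 123 109  81 100 118 153 115 111 112 118] [201 125 105 105 133 136 153 117 113 116 119]
159 [194 132 130 119 152 156 146 164 120 115 116] [196 132 155 165 168 168 164 167 120 116 118]
160 [183 165 106 133 164 167 152 116 109 111 115] [187 164 160 165 167 167 165 144 115 115 116]
161 [182 159 104 118 166 184 179 187 122 112 116] [184 159 156 159 174 187 194 192 126 113 118]
162 [180 192 194 213 192 167 167 147 114 112
[... 1867 characters left out ...]
.........
173 #########.....................
174 ##########....................
175 .##########...................
176 .###########..................
177 .....#######....####..........
178 ......#######.######..........
179 .......#############..........
180 ........############..........
181 ............########..........
182 ............########..........
183 ............########..........
184 ............########..........
185 ............########..........
186 ............########..........
187 .............######...........
188 ..............##..............
189 ..............................
190 ..............................
[[240.2 178.6]
 [248.2 176.5]
 [240.5 188.9]
 [248.4 186.7]]
```

```bash
python3 -c "
from workcell import finish_job
print(finish_job())"
```

```text
the job is handed in; nothing more can be done
None
```

The job is handed in at about 19 s of robot time, but no verdict came back. My last camera checks showed the cup clamped in its nest with two balls in it, the other two still in the hopper, and the gate pushed home.

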